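# Put the paste brush and hand roller back in the shaped tool tray

### The job

Put the wide paste brush and the hand roller away in the shaped tool tray: turn each so that its head lies in the matching end of its own cutout and press it past the sprung nubs until it lies level and fully home. Lay them in, do not let them drop, and leave the palette knife in the tray and everything else on the bench where it is.

Things in the scene. Friction and masses are not known exactly. Their poses are not given: they have to be found in the camera images.
- tray: tool tray, fixed on the bench: block 40 mm high, black top, pale grey cutouts along its x. Origin at its underside below the middle of the finger trough; it reaches 116 mm to +x, 103 to -x, 113 to each side. Turned up to 32 degrees. Cutouts from +y to -y: paste brush (y = 63 mm, wide end to +x), hand roller (y = -15 mm, wide end to -x), palette knife (y = -78 mm, filled, flush with the top)
- trough (a point): middle of the finger trough's floor, 4 mm above the bench (36 mm below the tray's top); axes as the tray. A straight slot 42 mm wide (along x) and 210 mm long (along y) that crosses all three cutouts, so that fingers can reach down on both sides of a handle
- cut_brush (a point): where brush_mid must come, at the trough in the brush's cutout: 9 mm above the cutout's floor, 12 mm below the tray's top; axes as the tray. The handle part is 36 mm wide (3 mm spare a side) and ends 89 mm to -x; the head part is 57 mm wide, from 23 to 104 mm on +x
- cut_brush_head (a point): where brush_head must come: 100 mm to +x (tray axes) of cut_brush, same height
- nubs_brush (a point): half-way between the brush cutout's pair of sprung rubber nubs (8 mm round, 20 mm long, on both side walls), 42 mm to -x of cut_brush and 8 mm higher. A handle laid in rests on them about 10 mm too high until pushed down with about 5 to 12 N; then it slips under them and is held
- cut_roller (a point): where roller_mid must come, at the trough in the roller's cutout: 15 mm above the cutout's floor, 13 mm below the tray's top; axes as the tray (the roller's x must point to the tray's -x). The handle part is 34 mm wide (3 mm spare a side) and ends 89 mm to +x; the head part is 75 mm wide, from 39 to 92 mm on -x
- cut_roller_head (a point): where roller_head must come: 73 mm to -x (tray axes) of cut_roller, same height
- nubs_roller (a point): the same for the roller's cutout: half-way between its nubs, 42 mm to +x of cut_roller and 9 mm higher; same push
- brush_mid (a point): the wide paste brush, loose, flat on the bench at any yaw: 185 mm long, 18 mm thick; wooden handle 30 mm wide, flat-sided at the grip, from 85 mm behind this point to 28 ahead; steel ferrule and pale bristles 50 mm wide from 28 to 100 ahead. 0.11 kg. This point is the place to grip: middle of the handle's width, 9 mm above the underside; x to the bristles, z up. Both faces alike
- brush_head (a point): middle of the tip of the bristles, 100 mm along +x from brush_mid
- roller_mid (a point): the hand roller, loose, lying at any yaw, 173 mm long: round wooden handle, 28 mm diameter, from 85 mm behind this point to 27 ahead; then a steel fork 68 mm wide from 44 ahead, carrying a black rubber roller, 30 mm diameter, 54 wide. About 0.17 kg. This point is the place to grip: on the handle's axis, 15 mm above the underside; x to the rubber roller, z up. Both faces alike
- roller_head (a point): centre of the rubber roller, 73 mm along +x from roller_mid
- knife: palette knife, 163 mm long, loose in its own cutout in the tray; leave it there. Origin at its underside
- weight: round granite weight, 76 mm in diameter, 28 mm high, loose bystander. Origin at its underside
- bottle: white plastic bottle, 56 mm in diameter, 125 mm high, loose bystander. Origin at its underside
- slim_brush: slim black-handled brush, 190 mm long, 8 mm thick, loose bystander, lying along x of its frame. Origin at its underside
- tweezers: steel tweezers, 150 mm long, 6 mm high, loose bystander, lying along x of its frame. Origin at its underside
- paste_bowl: white bowl, 104 mm in diameter, 45 mm high, loose bystander. Origin at its underside
There are look-alikes about, which are no part of the job. There is more than one size of the part that bears brush_mid; the job needs the smallest.

How it is judged:
At the end, for the whole second after the job is handed in: The paste brush and the hand roller both lie in their own cutouts, the right way round: each tool's mid point within 7 mm and its head point within 8 mm (horizontally) of the marked points of its cutout, mid no more than 3 mm and head no more than 4 mm above them, at rest and let go (horizontal distance between brush_mid and cut_brush below 0.007 m and horizontal distance between brush_head and cut_brush_head below 0.008 m and z of brush_mid in the frame of cut_brush below 0.003 m and z of brush_head in the frame of cut_brush_head below 0.004 m and linear speed of each of brush, roller below 0.02 m/s and contact force between the fingers and brush below 0.05 N and horizontal distance between roller_mid and cut_roller below 0.007 m and horizontal distance between roller_head and cut_roller_head below 0.008 m and z of roller_mid in the frame of cut_roller below 0.003 m and z of roller_head in the frame of cut_roller_head below 0.004 m and contact force between the fingers and roller below 0.05 N); the robot touches nothing.
It fails at once if the brush is let fall into the tray (moving faster than 0.5 m/s over its cutout, out of the fingers) (horizontal distance between brush_mid and cut_brush below 0.05 m and linear speed of brush above 0.5 m/s and contact force between the fingers and brush below 0.05 N).
It fails at once if the roller is let fall into the tray (moving faster than 0.5 m/s over its cutout, out of the fingers) (horizontal distance between roller_mid and cut_roller below 0.05 m and linear speed of roller above 0.5 m/s and contact force between the fingers and roller below 0.05 N).
It fails at once if the palette knife in the tray is shifted more than 20 mm (distance of knife from where it was at the start of the episode above 0.02 m).
It fails at once if the weight, bottle, slim brush, tweezers or bowl is shifted more than 25 mm, or the bottle or bowl is tipped (distance of any of weight, bottle, slim_brush, tweezers, paste_bowl from where it was at the start of the episode above 0.025 m or angle between any of bottle, paste_bowl's own z axis and vertical above 0.4 rad).
It also fails if it takes over 61 s, if anything falls off the work surface, if the arm or the gripper's body presses on something with over 40 N, if the wrist force passes 120 N, or if a joint passes its speed limit or range.

### The arm

A 6-joint arm with a two-finger parallel gripper is mounted at the origin on the work surface. World frame = base frame: x ahead of the robot, y to its left, z up, the work surface at z = 0. Lengths are in m, angles in rad, forces in N, time in s.
With the tool pointing down it reaches from about 0.35 to 0.775 m from the base axis. Payload 5.5 kg.
Tool frame: the origin (TCP) lies at the very end of the fingers, on their centre line; the grasp point (between the pads) lies 19 mm behind it; x points along the fingers, y is the direction in which the jaws open and shut, and the axes are right-handed (so a half turn about x gives the same grasp; the last joint's range is limited). The gripper opens to 85 mm and grips with 20 to 120 N. Pads are 22 mm wide; open, the fingers measure 114 mm over their backs; the gripper's body (76 mm by 85 mm) begins 54 mm behind the grasp point. The pads swing forward as they close: fully open they stand 13 mm farther back than shut.
Start: joints at [1.087, 0.313, 0.046, 1.304, 0, 1.431], TCP at [0.194, 0.541, 0.231] pointing down, gripper open.
Joint ranges: [-2.76, 2.76], [-0.86, 1.69], [-1.03, 1.26], [-2.2, 2.34], [-1.47, 1.5], [-3.14, 3.14]. Speed limits (rad/s): [2.57, 2.57, 3.14, 3.14, 3.14, 3.14].

### API

Orientations are given as a unit quaternion [w, x, y, z].
In Python, from workcell import env gives the robot as it stands.
- The arm moves only by the tool servo_tool, never from a script. Its argument "increments" is a list of rows, each an object with "offset": the shift along the tool's x, y, z in cm, a list of three; "yaw": the turn about the tool's x in degrees. In form: [{"offset": [x, y, z], "yaw": yaw}, ...]. A call has exactly 8 rows; each row is the pose to reach, as a shift and turn from the pose commanded when the call began, along the tool's axes at that moment; what a row does not reach only later rows make up. A row lasts 1/10 s, in which the tool goes at most 50 mm and 8.59 degrees, less where a joint would pass 70% of its speed; a pose out of reach is approached as far as the arm can. A call with a gripper value outside its range is refused whole. "claw" is the opening, from 0 (shut) to 1 (fully open), set as the call begins (left out, the last holds). The fingers move at their own pace and stop on an object; "force" is the grip in N (left out, the last holds). Time passes only in rows, so rows that repeat a pose let the fingers close, or fill a call up. It gives the time, the measured TCP pose, the force and the opening at its end, in the units of the state.
- env.get_state(): the state, without advancing time (a new reading comes with each control period).
- env.read_camera(name): name is "scene" or "top" or "wrist"; returns (picture, depth): 480x640x3 uint8, red, green, blue; 480x640 float32, m along the optical axis (not along the pixel's ray), 0 where there is no reading.
- env.camera_model(name): a dict with "vertical_fov" (degrees; the focal length in pixels is half the picture's height over the tangent of half this angle, whatever the lens; pixels are square), "cx", "cy" (the principal point, pixels), "world_from_camera" (4x4, takes a point from camera to world coordinates). Camera axes: x right, y up, looking along -z (the intrinsics and any distortion apply to the point x, -y, -z); pixel columns grow to the right and rows downward; lengths in m; the calibration is good to about 2 mm. A picture is of the moment at which its call begins: read the wrist's pose just before it. camera_model takes no time and is no camera call; for the wrist camera it gives the pose at the moment of the call.
- env.hand_in(): hands the job in, once; it reports no verdict.
The state is a dict: "clock": time; "joint_pos": joint angles; "qvel": joint speeds; "tau": joint torques, N m; "tcp_pos": TCP position; "orientation": TCP orientation; "wrist_force": force on the tool from outside, world axes, zero at the start; "ft_torque": the same for the moment, N m; "finger_gap": finger opening in m.
Only numpy, scipy, OpenCV 4.12 (cv2) and the standard library are available. Lean on these libraries where they do the work, as an engineer would, in place of code of your own. Each camera call takes 0.05 s, during which the arm holds its last target.

## Working session

There is one attempt and no reset: what is moved stays moved. The work goes in short steps, Python scripts to look and compute and a tool call to move; the robot and the scene stay as the last step left them, time stands still between calls to the robot, and variables do not carry over. Pictures are saved under pics/ and viewed, and the job is handed in when it is done.

Besides the shell and the picture viewer there is one more tool, called after "Request:" by a JSON object that holds its "name" and its "arguments". servo_tool: Moves the arm, as the interface text tells. Its arguments: {"type":"object","properties":{"increments":{"type":"array","items":{"type":"object","properties":{"offset":{"type":"array","items":{"type":"number"}},"yaw":{"type":"number"}}}},"claw":{"type":"number"},"force":{"type":"number"}},"required":["increments"]}

```bash
mkdir -p pics; ls; python3 - <<'E'
from workcell import env
import cv2,numpy as np
s=env.get_state();print(s)
for n in["scene","top","wrist"]:
    m=env.camera_model(n);print(n,m)
    p,d=env.read_camera(n)
    cv2.imwrite(f"pics/{n}0.png",p[:,:,::-1]);np.save(f"pics/{n}0.npy",d)
print(env.get_state()['clock'])
E
```

```text
pics
{'clock': 0.0, 'joint_pos': array([1.08738915e+00, 3.14014890e-01, 4.49510176e-02, 1.30357158e+00,
       1.60765797e-05, 1.43120742e+00]), 'qvel': array([ 0.00170093, -0.00126044,  0.00011678,  0.00055129,  0.00125495,
       -0.00087369]), 'tau': array([-1.51977233e-04, -4.80628610e+01,  2.98532671e+01,  1.93828595e-02,
       -1.00090620e-04, -1.27066528e-06]), 'tcp_pos': array([0.19358178, 0.54089081, 0.23038918]), 'orientation': array([ 0.69647902,  0.12034303,  0.69688841, -0.12157742]), 'wrist_force': array([-0.00862474,  0.0257662 ,  0.55530411]), 'ft_torque': array([0.02676788, 0.04450438, 0.0382642 ]), 'finger_gap': 0.08531427476548505}
scene {'vertical_fov': 52.008635869713544, 'cx': 327.9020336654636, 'cy': 235.4233954695811, 'world_from_camera': array([[-0.48136201, -0.59877224,  0.64012688,  1.27075625],
       [ 0.87646829, -0.32073321,  0.35907318,  0.52869372],
       [-0.00969311,  0.73389509,  0.67919366,  0.90861914],
       [ 0.        ,  0.        ,  0.        ,  1.        ]])}
top {'vertical_fov': 49.86278028495906, 'cx': 317.1087030410312, 'cy': 242.49966660071007, 'world_from_camera': array([[-0.00266529,  0.99647052, -0.08390113,  0.38153293],
       [-0.99999322, -0.00244283,  0.002754  ,  0.05340665],
       [ 0.00253933,  0.0839079 ,  0.99647028,  1.32492439],
       [ 0.        ,  0.        ,  0.        ,  1.        ]])}
wrist {'vertical_fov': 63.70690796398946, 'cx': 318.69573654134865, 'cy': 237.41837212375995, 'world_from_camera': array([[ 0.33772707, -0.89828497, -0.28111303,  0.12233391],
       [ 0.94124298,  0.32185542,  0.10232662,  0.56641302],
       [-0.00144072, -0.29915413,  0.95420371,  0.37327676],
       [ 0.        ,  0.        ,  0.        ,  1.        ]])}
0.15
```

View pics/top0.png

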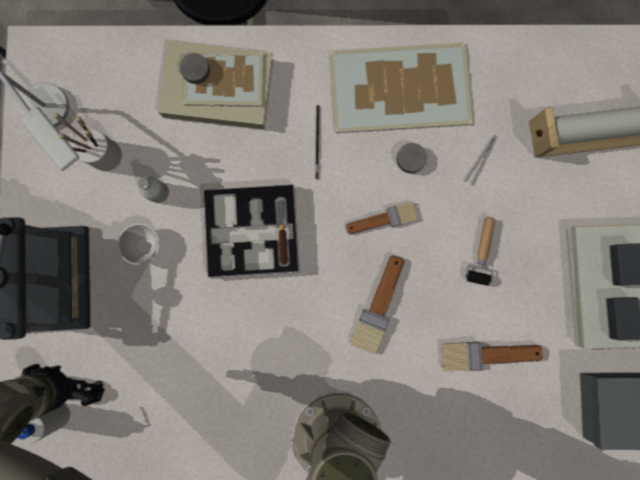

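View pics/scene0.png

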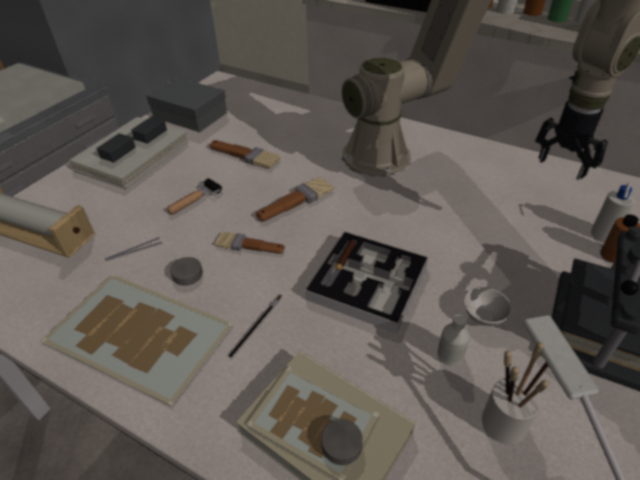

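View pics/wrist0.png

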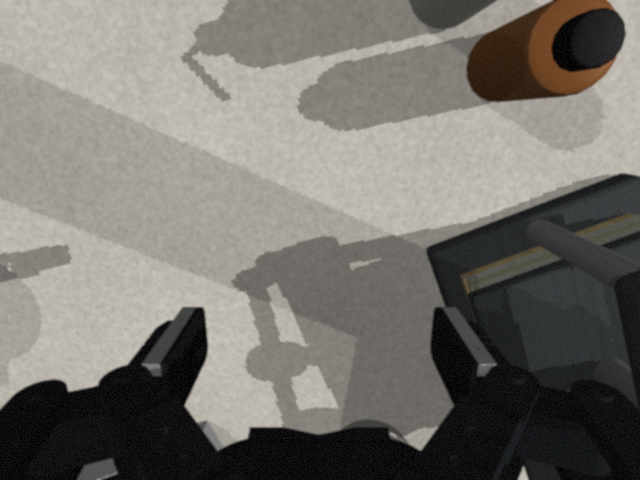

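```bash
cat > h.py <<'E'
import numpy as np,cv2
from workcell import env
def ray(m,px):
    px=np.atleast_2d(np.float64(px));f=240/np.tan(np.radians(m['vertical_fov']/2))
    d=np.c_[(px[:,0]-m['cx'])/f,-(px[:,1]-m['cy'])/f,-np.ones(len(px))]
    T=m['world_from_camera'];return T[:3,3],d@T[:3,:3].T
def onplane(m,px,z):
    o,d=ray(m,px);return o+d*((z-o[2])/d[:,2:3])
def cloud(m,dep):
    v,u=np.mgrid[:480,:640];o,d=ray(m,np.c_[u.ravel(),v.ravel()])
    return (o+d*dep.reshape(-1,1)).reshape(480,640,3)
E
python3 - <<'E'
from h import *
p=cv2.imread('pics/top0.png');m=env.camera_model('top');D=np.load('pics/top0.npy');C=cloud(m,D)
hsv=cv2.cvtColor(p,cv2.COLOR_BGR2HSV)
print('bench z',[C[r,c].round(4).tolist() for r,c in[(150,370),(240,320),(390,350)]], hsv[240,320])
# tools by height over bench
for n,(u0,v0,u1,v1),zt in[('brA',(335,190,425,245),.018),('brB',(340,245,412,362),.018),('brC',(432,330,552,380),.018),('roller',(455,205,505,295),.015)]:
    a=np.zeros((480,640),np.uint8);sub=hsv[v0:v1,u0:u1].astype(int)
    wood=((sub[...,0]<20)&(sub[...,1]>90)).astype(np.uint8)
    H=C[v0:v1,u0:u1,2]
    tall=((H>.008)).astype(np.uint8)
    for nm,mk in(('wood',wood),('tall',tall)):
        k,l,st,ce=cv2.connectedComponentsWithStats(mk)
        i=1+np.argmax(st[1:,4]);ys,xs=np.nonzero(l==i)
        P=onplane(m,np.c_[xs+u0,ys+v0],zt)[:,:2]
        r=cv2.minAreaRect((P*1000).astype(np.float32));print(n,nm,st[i,4],[np.round(x,1) for x in r], 'ctr',(P.mean(0)*1000).round(1), 'H',np.percentile(H[l==i],[50,95]).round(3))
a=cv2.resize(p[180:285,195:305],None,fx=5.4,fy=5.4,interpolation=cv2.INTER_CUBIC);cv2.imwrite('pics/trayc.png',a)
a=cv2.resize(p[185:380,335:555],None,fx=3.6,fy=3,interpolation=cv2.INTER_CUBIC);cv2.imwrite('pics/toolsc.png',a[:, :800])
E
```

```text
bench z [[0.7351, -0.0891, 0.0017], [0.4999, 0.0422, -0.004], [0.1205, -0.032, -0.0006]] [ 14  19 176]
brA wood 461 [array([540.8, -79.3]), array([ 27.8, 112. ]), np.float64(15.9)] ctr [541.  -79.9] H [0.018 0.023]
brA tall 1047 [array([ 550.1, -113.4]), array([ 49.6, 183.5]), np.float64(15.8)] ctr [ 553.2 -124.4] H [0.017 0.022]
brB wood 903 [array([ 383.9, -126.1]), array([ 39.4, 151. ]), np.float64(68.6)] ctr [ 382.  -125.5] H [0.024 0.029]
brB tall 2051 [array([ 339.6, -109.7]), array([ 69.4, 251.3]), np.float64(68.5)] ctr [ 324.1 -103.6] H [0.023 0.028]
brC wood 922 [array([ 210.5, -434.9]), array([ 39.7, 149.1]), np.float64(1.7)] ctr [ 211.3 -433.1] H [0.024 0.028]
brC tall 2111 [array([ 206.3, -385.4]), array([252.4,  68.9]), np.float64(89.8)] ctr [ 208.6 -370.5] H [0.022 0.028]
roller wood 382 [array([ 502. , -380.4]), array([ 23.9, 107.3]), np.float64(77.1)] ctr [ 502.4 -380.4] H [0.026 0.031]
roller tall 912 [array([ 472.1, -375.1]), array([ 67.8, 174.2]), np.float64(77.2)] ctr [ 459.2 -372. ] H [0.025 0.032]
```

View pics/trayc.png

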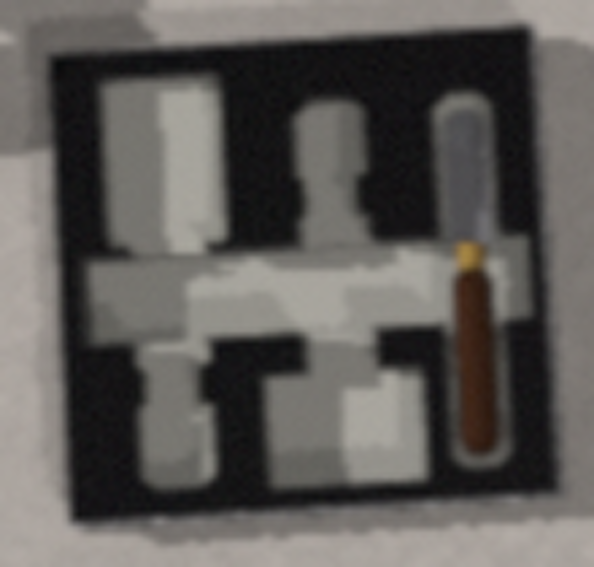

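View pics/toolsc.png

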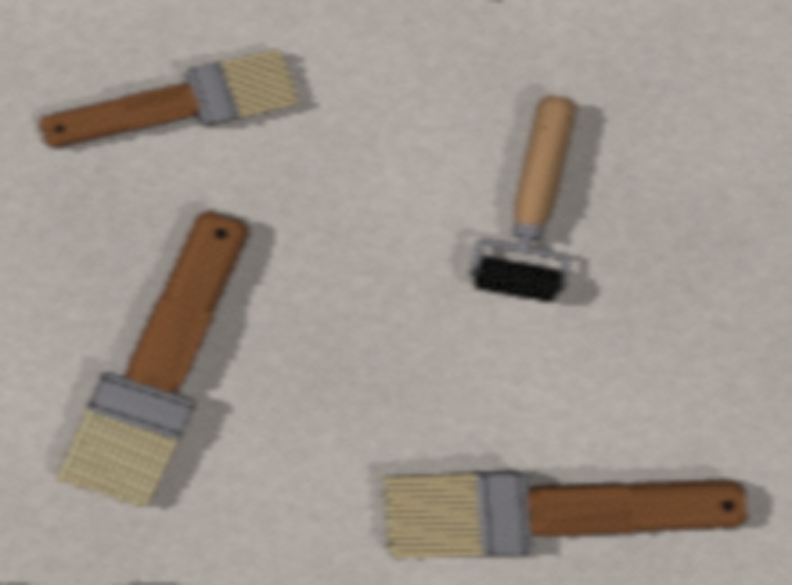

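```bash
python3 - <<'E'
from h import *
p=cv2.imread('pics/top0.png');m=env.camera_model('top');D=np.load('pics/top0.npy');C=cloud(m,D)
g=cv2.resize(cv2.cvtColor(p,cv2.COLOR_BGR2GRAY)[170:290,190:310],None,fx=4,fy=4,interpolation=cv2.INTER_CUBIC)
for th in(60,85,105):
    mk=(g<th).astype(np.uint8)
    k,l,st,ce=cv2.connectedComponentsWithStats(mk);i=1+np.argmax(st[1:,4]);
    ys,xs=np.nonzero(l==i);hull=cv2.convexHull(np.c_[xs,ys].astype(np.int32))[:,0]
    px=(hull+.5)/4-.5+[190,170]
    P=onplane(m,px,.04)[:,:2]*1000
    r=cv2.minAreaRect(P.astype(np.float32));print(th,r,cv2.boxPoints(r).round(1).tolist())
# tops z check
print('tray top z',np.median(C[262:270,215:222,2]),np.median(C[190:195,240:290,2]))
# bystanders
for n,u,v in[('weight',411,157),('bottle',150,186),('bowl',139,243),('slim',318,142),('tweez',481,160)]:
    print(n,C[v,u].round(3))
E
```

```text
60 ((521.7389526367188, 216.73849487304688), (218.1070098876953, 225.3448486328125), 3.4790759086608887) [[406.0, 322.6000061035156], [419.70001220703125, 97.69999694824219], [637.4000244140625, 110.9000015258789], [623.7999877929688, 335.79998779296875]]
85 ((521.9151611328125, 216.7716064453125), (221.8084716796875, 229.44854736328125), 3.402453899383545) [[404.3999938964844, 324.70001220703125], [418.0, 95.69999694824219], [639.4000244140625, 108.80000305175781], [625.7999877929688, 337.8999938964844]]
105 ((527.0021362304688, 220.39735412597656), (239.7050323486328, 242.04595947265625), 3.1061222553253174) [[400.79998779296875, 334.70001220703125], [413.8999938964844, 93.0999984741211], [653.2000122070312, 106.0], [640.0999755859375, 347.70001220703125]]
tray top z 0.03942130389286913 0.04026280340996646
weight [ 0.71  -0.191  0.027]
bottle [0.621 0.449 0.106]
bowl [0.492 0.505 0.008]
slim [0.756 0.047 0.005]
tweez [ 0.709 -0.379 -0.001]
```

```bash
cat >> h.py <<'E'
from scipy.spatial.transform import Rotation as R
def tool():
    s=env.get_state();q=s['orientation'];return s,R.from_quat([q[1],q[2],q[3],q[0]]).as_matrix()
def go(tx,ty,tz,jaw=None):
    "offset in tool axes cm to world target mm, yaw to jaw angle deg (mod 180, nearest)"
    s,M=tool();d=np.array([tx,ty,tz])/1000-s['tcp_pos'];o=(M.T@d)*100
    j=np.degrees(np.arctan2(M[1,1],M[0,1]))
    print('clk',round(s['clock'],2),'tcp mm',(s['tcp_pos']*1000).round(1),'down',M[:,0].round(3),'jaw',j.round(2),'q6',s['joint_pos'][5].round(3),'q1',s['joint_pos'][0].round(3),'gap',round(s['finger_gap'],4),'F',s['wrist_force'].round(1))
    if jaw is not None:
        # yaw about tool x (pointing down): +yaw turns jaw clockwise seen from above
        y=-(jaw-j); y=(y+90)%180-90
    else:y=None
    print('offset cm',o.round(2),'yaw',y)
E
python3 -c "
from h import *
go(548.3,-106.4,120,15.8)"
```

```text
clk 0.15 tcp mm [193.7 541.  230.6] down [-0.001 -0.001 -1.   ] jaw 70.3 q6 1.431 q1 1.087 gap 0.0858 F [ 0.4  0.1 -0.4]
offset cm [ 11.12 -48.98  55.21] yaw 54.50063945389934
```

Request:
{"name": "servo_tool", "arguments": {"increments": [{"offset":[0,-3.2,3.6],"yaw":3.5},{"offset":[0,-6.4,7.2],"yaw":7},{"offset":[0,-9.6,10.8],"yaw":10.5},{"offset":[0,-12.8,14.4],"yaw":14},{"offset":[0,-16,18],"yaw":17.5},{"offset":[0,-19.2,21.6],"yaw":21},{"offset":[0,-22.4,25.2],"yaw":24.5},{"offset":[0,-25.6,28.8],"yaw":28}], "claw": 1}}

```text
clock: 0.95
tcp_pos: [0.3791, 0.2015, 0.2313]
orientation: [0.646, 0.287, 0.646, -0.287]
wrist_force: [0.5, -0.8, -0.6]
finger_gap: 0.0857
```

```bash
python3 -c "
from h import *
go(548.3,-106.4,120,15.8)"
```

```text
clk 0.95 tcp mm [379.1 201.5 231.3] down [ 0.  0. -1.] jaw 42.17 q6 1.136 q1 0.301 gap 0.0857 F [ 0.5 -0.8 -0.6]
offset cm [11.13 -8.14 34.18] yaw 26.373461822120532
```

Request:
{"name": "servo_tool", "arguments": {"increments": [{"offset":[1.4,-1.1,4.3],"yaw":3.7},{"offset":[2.8,-2.1,8.6],"yaw":7.4},{"offset":[4.2,-3.2,12.9],"yaw":11},{"offset":[5.6,-4.2,17.2],"yaw":14.7},{"offset":[7,-5.3,21.5],"yaw":18.4},{"offset":[8.4,-6.3,25.8],"yaw":22},{"offset":[9.8,-7.3,30.1],"yaw":25},{"offset":[11.1,-8.1,34.2],"yaw":26.4}], "claw": 0.7}}

```text
clock: 1.75
tcp_pos: [0.5493, -0.1061, 0.1193]
orientation: [0.564, 0.427, 0.564, -0.427]
wrist_force: [1.2, -0.2, 0.8]
finger_gap: 0.0594
```

```bash
python3 -c "
from h import *
go(548.3,-106.4,3,15.8)
cm=env.camera_model('wrist')
p,d=env.read_camera('wrist');cv2.imwrite('pics/w1.png',p[:,:,::-1]);print(cm)"
```

```text
clk 1.75 tcp mm [ 549.3 -106.1  119.3] down [-0.  0. -1.] jaw 15.76 q6 0.961 q1 -0.334 gap 0.0594 F [ 1.2 -0.2  0.8]
offset cm [ 1.163e+01 -1.000e-01  1.000e-02] yaw -0.036477800184854914
{'vertical_fov': 63.70690796398946, 'cx': 318.69573654134865, 'cy': 237.41837212375995, 'world_from_camera': array([[ 9.62573018e-01, -2.58679741e-01, -8.08577558e-02,
         5.29209646e-01],
       [ 2.71022451e-01,  9.18596530e-01,  2.87623446e-01,
        -3.30452460e-02],
       [-1.26704734e-04, -2.98772836e-01,  9.54324251e-01,
         2.62121369e-01],
       [ 0.00000000e+00,  0.00000000e+00,  0.00000000e+00,
         1.00000000e+00]])}
```

View pics/w1.png

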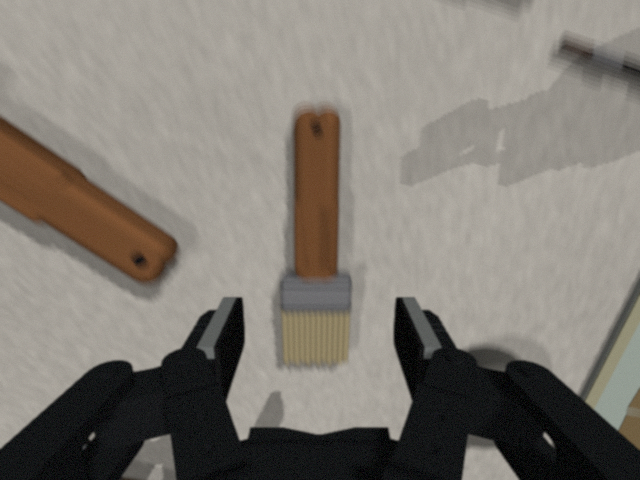

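```bash
python3 -c "
from h import *
p=cv2.imread('pics/w1.png');m=env.camera_model('wrist')
hsv=cv2.cvtColor(p,cv2.COLOR_BGR2HSV)
a=((hsv[...,0]<20)&(hsv[...,1]>110)).astype(np.uint8);a[:,:250]=0;a[:,400:]=0;a[290:]=0
k,l,st,ce=cv2.connectedComponentsWithStats(a);i=1+np.argmax(st[1:,4]);ys,xs=np.nonzero(l==i)
P=onplane(m,np.c_[xs,ys],.018)[:,:2]*1000
r=cv2.minAreaRect(P.astype(np.float32));print(st[i],r)
d=np.array([.272,-.962]);print(np.array(r[0])+28.5*d)
print(onplane(m,[[316,364]],.018)*1000,np.array([548.3,-106.4])+100*d)
go(548.3,-106.4,3,15.8)
"
```

```text
[ 295  113   44  164 6744] ((544.8338623046875, -87.6246337890625), (27.333322525024414, 105.45494842529297), 14.418269157409668)
[ 552.5858623  -115.04163379]
[[ 576.94674917 -205.68464389   18.        ]] [ 575.5 -202.6]
clk 1.8 tcp mm [ 552.3 -111.3  117. ] down [ 0.001 -0.003 -1.   ] jaw 15.52 q6 0.96 q1 -0.34 gap 0.0594 F [ 4.5 -4.3 -0.4]
offset cm [11.4  -0.26 -0.62] yaw -0.2820977447861708
```

Request:
{"name": "servo_tool", "arguments": {"increments": [{"offset":[1.5,0,0],"yaw":0},{"offset":[3,0,0],"yaw":0},{"offset":[4.5,0,0],"yaw":0},{"offset":[6,0,0],"yaw":0},{"offset":[7,0,0],"yaw":0},{"offset":[7,0,0],"yaw":0},{"offset":[7,0,0],"yaw":0},{"offset":[7,0,0],"yaw":0}]}}

```text
clock: 2.6
tcp_pos: [0.5496, -0.1043, 0.0511]
orientation: [0.565, 0.426, 0.564, -0.426]
wrist_force: [0.4, -0.2, -0.1]
finger_gap: 0.0598
```

```bash
python3 -c "
from h import *
go(548.3,-106.4,3,15.8);print(env.get_state()['qvel'].round(3))
cm=env.camera_model('wrist')
p,d=env.read_camera('wrist');cv2.imwrite('pics/w2.png',p[:,:,::-1]);
go(548.3,-106.4,3,15.8)
hsv=cv2.cvtColor(p,cv2.COLOR_RGB2HSV)
a=((hsv[...,0]<20)&(hsv[...,1]>110)).astype(np.uint8);
k,l,st,ce=cv2.connectedComponentsWithStats(a)
for i in range(1,k):
  if st[i,4]>2000:
    ys,xs=np.nonzero(l==i);P=onplane(cm,np.c_[xs,ys],.018)[:,:2]*1000
    print(st[i],cv2.minAreaRect(P.astype(np.float32)))
"
```

```text
clk 2.6 tcp mm [ 549.6 -104.3   51.1] down [ 0.001 -0.    -1.   ] jaw 15.91 q6 0.962 q1 -0.331 gap 0.0598 F [ 0.4 -0.2 -0.1]
offset cm [ 4.81 -0.19  0.16] yaw 0.1077311473039515
[-0.001 -0.005  0.002 -0.003  0.001  0.   ]
clk 2.65 tcp mm [ 549.7 -104.3   51.2] down [ 0.002 -0.    -1.   ] jaw 15.91 q6 0.962 q1 -0.331 gap 0.0595 F [ 0.9 -0.   0.5]
offset cm [ 4.82 -0.19  0.16] yaw 0.10521383574450738
[  281   100    63   231 13264] ((539.4050903320312, -79.60031127929688), (28.528549194335938, 112.00732421875), 15.406389236450195)
[    0   197   128   139 10015] ((422.4773254394531, -139.37109375), (45.04344940185547, 71.03601837158203), 68.4515380859375)
```

View pics/w2.png

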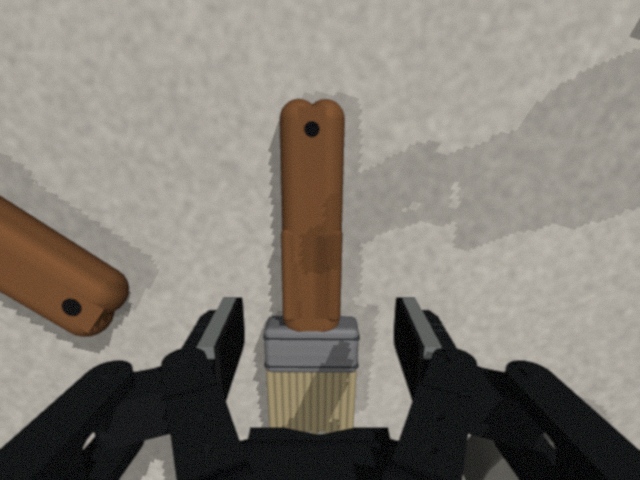

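Request:
{"name": "servo_tool", "arguments": {"increments": [{"offset":[1,-0.2,0.2],"yaw":0.2},{"offset":[2,-0.2,0.2],"yaw":0.2},{"offset":[3,-0.2,0.2],"yaw":0.2},{"offset":[3.8,-0.2,0.2],"yaw":0.2},{"offset":[4.4,-0.2,0.2],"yaw":0.2},{"offset":[4.7,-0.2,0.2],"yaw":0.2},{"offset":[4.7,-0.2,0.2],"yaw":0.2},{"offset":[4.7,-0.2,0.2],"yaw":0.2}]}}

```text
clock: 3.45
tcp_pos: [0.5478, -0.1067, 0.0034]
orientation: [0.564, 0.427, 0.564, -0.427]
wrist_force: [-0.0, 0.6, 0.4]
finger_gap: 0.0596
```

Request:
{"name": "servo_tool", "arguments": {"increments": [{"offset":[0,0,0],"yaw":0},{"offset":[0,0,0],"yaw":0},{"offset":[0,0,0],"yaw":0},{"offset":[0,0,0],"yaw":0},{"offset":[0,0,0],"yaw":0},{"offset":[0,0,0],"yaw":0},{"offset":[0,0,0],"yaw":0},{"offset":[0,0,0],"yaw":0}], "claw": 0, "force": 80}}

```text
clock: 4.25
tcp_pos: [0.5482, -0.1068, 0.0041]
orientation: [0.564, 0.427, 0.563, -0.427]
wrist_force: [-0.3, 1.2, 6.1]
finger_gap: 0.0277
```

```bash
python3 -c "
from h import *
go(511.5,279.3,120,93.45)"
```

```text
clk 4.25 tcp mm [ 548.2 -106.8    4.1] down [ 0.001 -0.    -1.   ] jaw 15.7 q6 0.96 q1 -0.336 gap 0.0277 F [-0.3  1.2  6.1]
offset cm [-11.61   6.93 -38.15] yaw -77.74511951297332
```

Request:
{"name": "servo_tool", "arguments": {"increments": [{"offset":[-2,0,0],"yaw":0},{"offset":[-5,0,0],"yaw":0},{"offset":[-8,0,0],"yaw":0},{"offset":[-10,0.4,-2],"yaw":-6},{"offset":[-11,1.2,-6],"yaw":-13},{"offset":[-11.6,2,-10.5],"yaw":-20},{"offset":[-11.6,2.7,-15],"yaw":-28},{"offset":[-11.6,3.5,-19.3],"yaw":-36}]}}

```text
clock: 5.05
tcp_pos: [0.5285, 0.0902, 0.1194]
orientation: [0.669, 0.23, 0.669, -0.23]
wrist_force: [1.5, 0.1, -1.6]
finger_gap: 0.0276
```

```bash
python3 -c "
from h import *
go(511.5,279.3,120,93.45)"
```

```text
clk 5.05 tcp mm [528.5  90.2 119.4] down [ 0.  0. -1.] jaw 52.0 q6 0.682 q1 0.019 gap 0.0276 F [ 1.5  0.1 -1.6]
offset cm [ -0.06  13.85 -12.98] yaw -41.44571561551332
```

Request:
{"name": "servo_tool", "arguments": {"increments": [{"offset":[0,2.5,-2.4],"yaw":-7},{"offset":[0,5,-4.8],"yaw":-14},{"offset":[0,7.5,-7.2],"yaw":-21},{"offset":[0,10,-9.5],"yaw":-28},{"offset":[0,12.5,-11.8],"yaw":-35},{"offset":[0,13.8,-13],"yaw":-41},{"offset":[0,13.8,-13],"yaw":-41.4},{"offset":[0,13.8,-13],"yaw":-41.4}]}}

```text
clock: 5.85
tcp_pos: [0.512, 0.2775, 0.1188]
orientation: [0.707, -0.019, 0.707, 0.019]
wrist_force: [-0.4, 0.7, -1.9]
finger_gap: 0.0278
```

```bash
python3 -c "
from h import *
go(511.5,279.3,80,93.45)
cm=env.camera_model('wrist')
p,d=env.read_camera('wrist');cv2.imwrite('pics/w3.png',p[:,:,::-1]);np.save('pics/w3.npy',d);print(repr(cm['world_from_camera']))
p,d=env.read_camera('top');cv2.imwrite('pics/t3.png',cv2.resize(p[150:300,130:340],None,fx=3.8,fy=3.8,interpolation=cv2.INTER_CUBIC)[:,:,::-1]);
go(511.5,279.3,80,93.45)
"
```

```text
clk 5.85 tcp mm [512.  277.5 118.8] down [-0.001 -0.001 -1.   ] jaw 93.08 q6 0.305 q1 0.359 gap 0.0278 F [-0.4  0.7 -1.9]
offset cm [ 3.88  0.19 -0.04] yaw -0.3725063217472382
array([[-5.29757449e-02, -9.53038300e-01, -2.98180430e-01,
         4.36435001e-01],
       [ 9.98595646e-01, -5.07243946e-02, -1.52895930e-02,
         2.72967455e-01],
       [-5.53454071e-04, -2.98571656e-01,  9.54387060e-01,
         2.61607711e-01],
       [ 0.00000000e+00,  0.00000000e+00,  0.00000000e+00,
         1.00000000e+00]])
clk 5.95 tcp mm [512.4 276.6 119. ] down [-0.001 -0.001 -1.   ] jaw 92.98 q6 0.305 q1 0.357 gap 0.0285 F [ 0.   0.5 -1.4]
offset cm [ 3.9   0.28 -0.07] yaw -0.4663983413577881
```

View pics/w3.png

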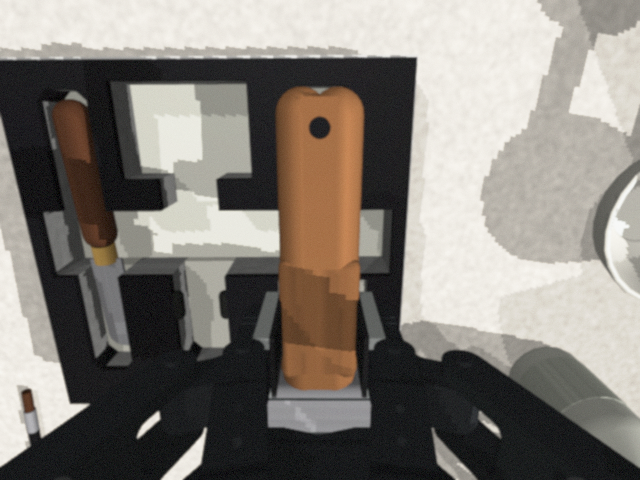

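View pics/t3.png

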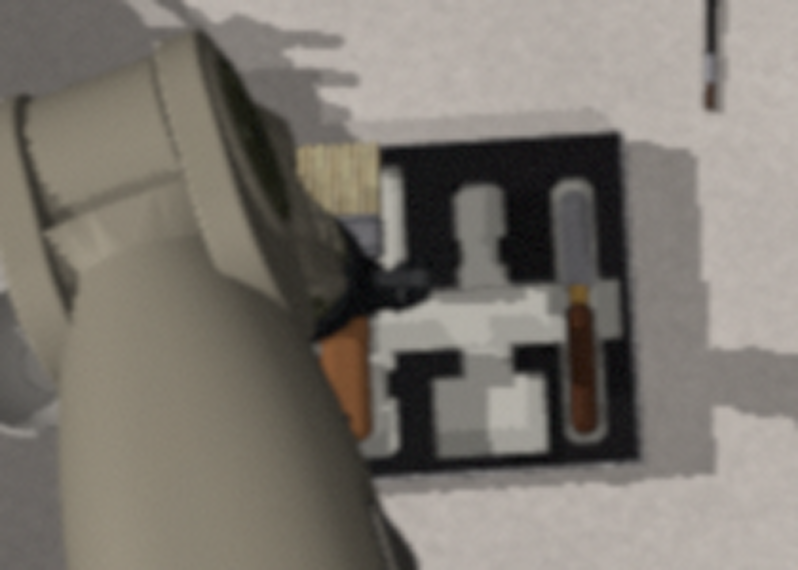

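```bash
python3 - <<'E'
from h import *
m=env.camera_model('wrist');m['world_from_camera']=np.array([[-5.29757449e-02, -9.53038300e-01, -2.98180430e-01, 4.36435001e-01],[ 9.98595646e-01, -5.07243946e-02, -1.52895930e-02,2.72967455e-01],[-5.53454071e-04, -2.98571656e-01,  9.54387060e-01,2.61607711e-01],[0,0,0,1]])
px=[(416.5,57.5),(392,209),(389,272),(248,81),(110,81),(252,174),(44,211)]
T=[(-103,113),(-21,105),(21,105),(-92,22.5),(-92,-52.5),(-39,22.5),(-21,-105)]
P=onplane(m,px,.04)[:,:2]*1000
a=np.radians(3.45);o=np.array([515.3,216.4]);X=np.array([np.cos(a),np.sin(a)]);Y=np.array([-X[1],X[0]])
for p,w,t in zip(px,P,T):print(p,np.array([(w-o)@X,(w-o)@Y]).round(1),t)
T=np.float64(T)
A=cv2.estimateAffinePartial2D(T,P)[0];print(A, np.degrees(np.arctan2(A[1,0],A[0,0])),np.hypot(A[1,0],A[0,0]))
E
python3 - <<'E'
import cv2
p=cv2.imread('pics/w3.png')[30:300,0:440];cv2.imwrite('pics/w3c.png',cv2.resize(p,None,fx=1.8,fy=1.8))
E
```

```text
(416.5, 57.5) [-104.5  112.6] (-103, 113)
(392, 209) [-23.2 103.8] (-21, 105)
(389, 272) [ 16.7 103.9] (21, 105)
(248, 81) [-93.7  23.5] (-92, 22.5)
(110, 81) [-94.2 -50.2] (-92, -52.5)
(252, 174) [-44.3  22.7] (-39, 22.5)
(44, 211) [ -23.4 -101. ] (-21, -105)
[[ 9.77648475e-01 -5.81403486e-02  5.11745326e+02]
 [ 5.81403486e-02  9.77648475e-01  2.17561906e+02]] 3.403347851920131 0.979375740002319
```

View pics/w3c.png

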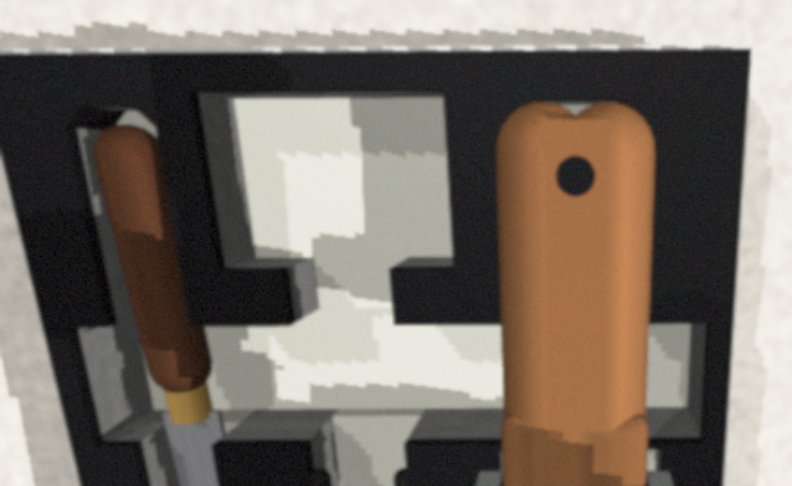

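Request:
{"name": "servo_tool", "arguments": {"increments": [{"offset":[1,0.2,0.1],"yaw":-0.4},{"offset":[2,0.2,0.1],"yaw":-0.4},{"offset":[3.5,0.2,0.1],"yaw":-0.4},{"offset":[5,0.2,0.1],"yaw":-0.4},{"offset":[6,0.2,0.1],"yaw":-0.4},{"offset":[6.4,0.2,0.1],"yaw":-0.4},{"offset":[6.4,0.2,0.1],"yaw":-0.4},{"offset":[6.4,0.2,0.1],"yaw":-0.4}]}}

```text
clock: 6.75
tcp_pos: [0.5138, 0.2796, 0.0557]
orientation: [0.707, -0.021, 0.707, 0.022]
wrist_force: [0.3, -0.1, -0.6]
finger_gap: 0.0282
```

```bash
python3 -c "
from h import *
go(510.5,279.1,33,93.45)
cm=env.camera_model('wrist')
p,d=env.read_camera('wrist');cv2.imwrite('pics/w4.png',p[:,:,::-1])
go(510.5,279.1,33,93.45)
"
```

```text
clk 6.75 tcp mm [513.8 279.6  55.7] down [ 0.001  0.    -1.   ] jaw 93.49 q6 0.3 q1 0.361 gap 0.0282 F [ 0.3 -0.1 -0.6]
offset cm [ 2.27 -0.03 -0.33] yaw 0.04218589546627527
clk 6.8 tcp mm [514.  279.7  56. ] down [ 0.001  0.    -1.   ] jaw 93.5 q6 0.3 q1 0.361 gap 0.0281 F [ 0.2 -0.4 -1.2]
offset cm [ 2.3  -0.04 -0.36] yaw 0.04561904695047758
```

View pics/w4.png

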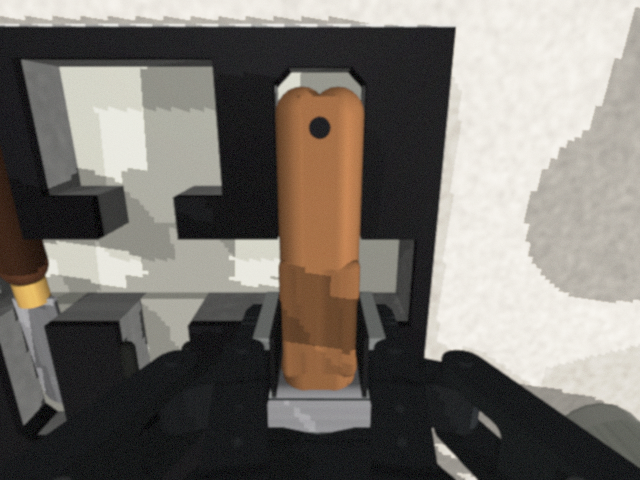

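```bash
python3 -c "
from h import *
m=env.camera_model('wrist')
a=np.radians(3.45);X=np.array([np.cos(a),np.sin(a)])
c=onplane(m,[[320,69]],.040)[0]*1000;print('cutend',c,'cut mid',c[:2]+89*X)
c=onplane(m,[[320,88]],.060)[0]*1000;print('handle end',c,'mid',c[:2]+85*X)
print(onplane(m,[[276,90],[365,90]],.04)*1000)
for px in [(455,28),(415,240)]:print(onplane(m,[px],.04)*1000)
"
```

```text
cutend [421.26292679 274.02803213  40.        ] cut mid [510.10163149 279.3838278 ]
handle end [429.25228602 274.44323938  60.        ] mid [514.09823995 279.55832513]
[[429.70859502 257.60490277  40.        ]
 [427.6461254  291.74857976  40.        ]]
[[404.39331814 322.73807651  40.        ]]
[[486.68420464 319.11646526  40.        ]]
```

Request:
{"name": "servo_tool", "arguments": {"increments": [{"offset":[0,0,-0.3],"yaw":0},{"offset":[0.3,0,-0.3],"yaw":0},{"offset":[0.7,0,-0.3],"yaw":0},{"offset":[1.1,0,-0.3],"yaw":0},{"offset":[1.4,0,-0.3],"yaw":0},{"offset":[1.7,0,-0.3],"yaw":0},{"offset":[1.9,0,-0.3],"yaw":0},{"offset":[1.9,0,-0.3],"yaw":0}], "force": 120}}

```text
clock: 7.6
tcp_pos: [0.5106, 0.2795, 0.0367]
orientation: [0.707, -0.021, 0.707, 0.022]
wrist_force: [-1.2, -0.0, 3.1]
finger_gap: 0.0273
```

```bash
python3 -c "
from h import *
go(510.5,279.2,23,93.45)"
```

```text
clk 7.6 tcp mm [510.6 279.5  36.7] down [ 0.  0. -1.] jaw 93.5 q6 0.302 q1 0.363 gap 0.0273 F [-1.2 -0.   3.1]
offset cm [ 1.37 -0.03 -0.02] yaw 0.05492553794407229
```

Request:
{"name": "servo_tool", "arguments": {"increments": [{"offset":[0.2,0,0],"yaw":0},{"offset":[0.4,0,0],"yaw":0},{"offset":[0.6,0,0],"yaw":0},{"offset":[0.8,0,0],"yaw":0},{"offset":[1,0,0],"yaw":0},{"offset":[1.2,0,0],"yaw":0},{"offset":[1.3,0,0],"yaw":0},{"offset":[1.3,0,0],"yaw":0}]}}

```text
clock: 8.4
tcp_pos: [0.5103, 0.2793, 0.0233]
orientation: [0.707, -0.022, 0.707, 0.022]
wrist_force: [-0.5, -0.3, 3.1]
finger_gap: 0.027
```

```bash
python3 -c "
from h import *
go(510.5,279.2,23,93.45)
p,d=env.read_camera('wrist');cv2.imwrite('pics/w5.png',p[:,:,::-1])"
```

```text
clk 8.4 tcp mm [510.3 279.3  23.3] down [-0. -0. -1.] jaw 93.5 q6 0.302 q1 0.363 gap 0.027 F [-0.5 -0.3  3.1]
offset cm [ 0.03 -0.01  0.02] yaw 0.05078775912606659
```

View pics/w5.png

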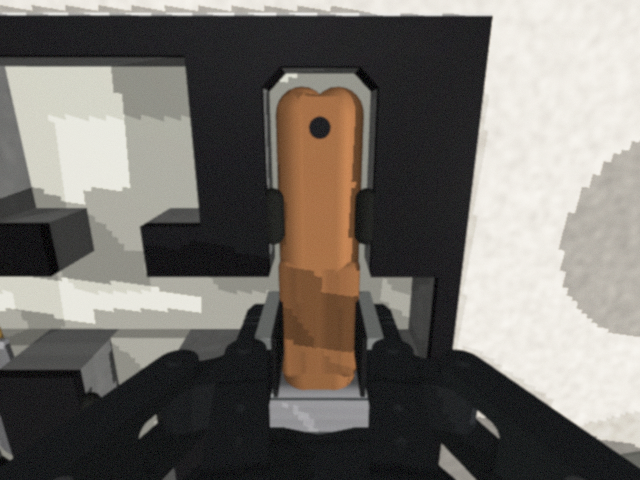

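Request:
{"name": "servo_tool", "arguments": {"increments": [{"offset":[0.1,0,0],"yaw":0},{"offset":[0.2,0,0],"yaw":0},{"offset":[0.2,0,0],"yaw":0},{"offset":[0.2,0,0],"yaw":0},{"offset":[0.2,0,0],"yaw":0},{"offset":[0.2,0,0],"yaw":0},{"offset":[0.2,0,0],"yaw":0},{"offset":[0.2,0,0],"yaw":0}]}}

```text
clock: 9.25
tcp_pos: [0.5103, 0.2793, 0.0233]
orientation: [0.707, -0.022, 0.707, 0.022]
wrist_force: [-5.2, -2.0, 16.4]
finger_gap: 0.0275
```

```bash
python3 -c "
from h import *
go(510.5,279.2,23,93.45)"
```

```text
clk 9.25 tcp mm [510.3 279.3  23.3] down [ 0.001  0.    -1.   ] jaw 93.5 q6 0.302 q1 0.363 gap 0.0275 F [-5.2 -2.  16.4]
offset cm [ 0.03 -0.01  0.02] yaw 0.05442253751401438
```

Request:
{"name": "servo_tool", "arguments": {"increments": [{"offset":[-0.2,0,0],"yaw":0},{"offset":[-0.2,0,0],"yaw":0},{"offset":[-0.2,0,0],"yaw":0},{"offset":[-0.2,0,0],"yaw":0},{"offset":[-0.2,0,0],"yaw":0},{"offset":[-0.2,0,0],"yaw":0},{"offset":[-0.2,0,0],"yaw":0},{"offset":[-0.2,0,0],"yaw":0}], "claw": 0.58, "force": 80}}

```text
clock: 10.05
tcp_pos: [0.5104, 0.2794, 0.0233]
orientation: [0.707, -0.022, 0.707, 0.022]
wrist_force: [0.1, 0.1, 0.3]
finger_gap: 0.0497
```

Request:
{"name": "servo_tool", "arguments": {"increments": [{"offset":[-1,0,0],"yaw":0},{"offset":[-3,0,0],"yaw":0},{"offset":[-5,0,0],"yaw":0},{"offset":[-7,0,0],"yaw":0},{"offset":[-9,0,0],"yaw":0},{"offset":[-10.2,0,0],"yaw":0},{"offset":[-10.2,0,0],"yaw":0},{"offset":[-10.2,0,0],"yaw":0}]}}

```text
clock: 10.85
tcp_pos: [0.5103, 0.2793, 0.1252]
orientation: [0.707, -0.022, 0.707, 0.022]
wrist_force: [-0.3, 0.9, -0.6]
finger_gap: 0.0498
```

```bash
python3 -c "
from h import *
go(473.6,-374.8,120,77.2)
cm=env.camera_model('wrist');print(repr(cm['world_from_camera']))
p,d=env.read_camera('wrist');cv2.imwrite('pics/w6.png',p[:,:,::-1])
p,d=env.read_camera('scene');cv2.imwrite('pics/s6.png',cv2.resize(p[210:340,270:450],None,fx=4,fy=4,interpolation=cv2.INTER_CUBIC)[:,:,::-1])"
```

```text
clk 10.85 tcp mm [510.3 279.3 125.2] down [ 0.  0. -1.] jaw 93.5 q6 0.302 q1 0.363 gap 0.0498 F [-0.3  0.9 -0.6]
offset cm [  0.51 -65.07  -7.66] yaw 16.302583286878416
array([[-6.03775619e-02, -9.52330860e-01, -2.99032579e-01,
         4.34646457e-01],
       [ 9.98175585e-01, -5.75369557e-02, -1.83029878e-02,
         2.74138146e-01],
       [ 2.25075870e-04, -2.99592109e-01,  9.54067355e-01,
         2.67942964e-01],
       [ 0.00000000e+00,  0.00000000e+00,  0.00000000e+00,
         1.00000000e+00]])
```

View pics/w6.png

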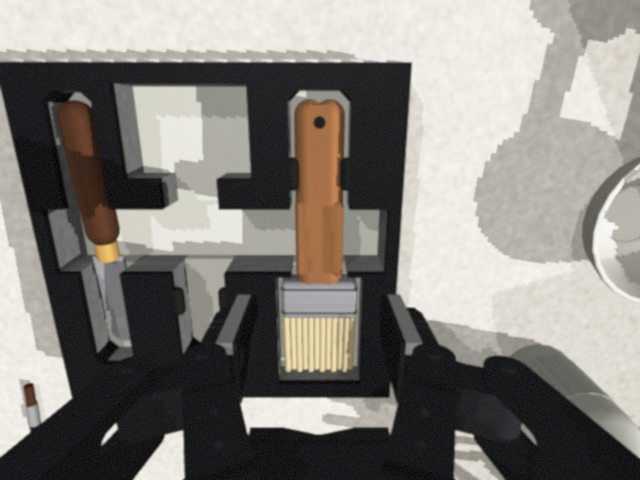

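View pics/s6.png

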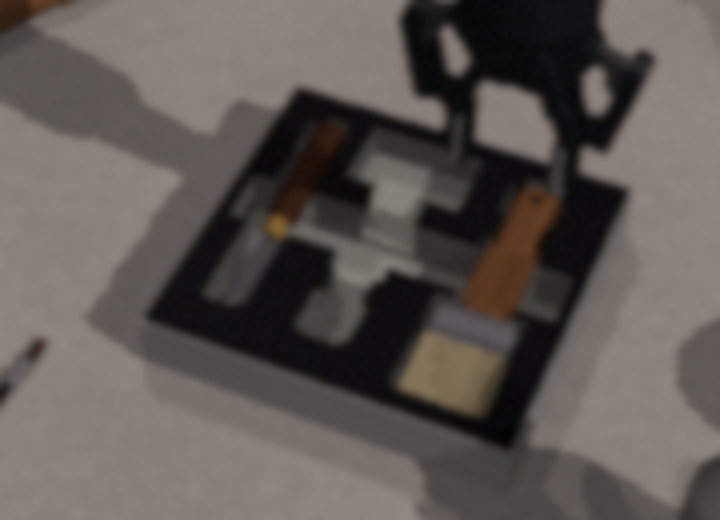

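Request:
{"name": "servo_tool", "arguments": {"increments": [{"offset":[0,-4,-0.5],"yaw":1},{"offset":[0,-8.5,-1],"yaw":2},{"offset":[0,-13,-1.5],"yaw":3},{"offset":[0,-17.5,-2],"yaw":4},{"offset":[0,-22,-2.6],"yaw":5},{"offset":[0,-26.5,-3.1],"yaw":6},{"offset":[0,-31,-3.6],"yaw":7},{"offset":[0,-35.5,-4.2],"yaw":8}], "claw": 0.65}}

```text
clock: 11.75
tcp_pos: [0.4892, -0.0791, 0.1243]
orientation: [0.706, 0.028, 0.707, -0.028]
wrist_force: [0.3, -0.1, -0.0]
finger_gap: 0.0555
```

Request:
{"name": "servo_tool", "arguments": {"increments": [{"offset":[0,-4.5,0.1],"yaw":1},{"offset":[0,-9,0.2],"yaw":2.5},{"offset":[0,-13.5,0.3],"yaw":4},{"offset":[0,-18,0.4],"yaw":5},{"offset":[0,-22.5,0.5],"yaw":6},{"offset":[0,-26.5,0.6],"yaw":7},{"offset":[0,-29,0.6],"yaw":8.3},{"offset":[0,-29,0.6],"yaw":8.3}]}}

```text
clock: 12.55
tcp_pos: [0.4725, -0.3704, 0.1236]
orientation: [0.702, 0.08, 0.703, -0.08]
wrist_force: [-0.6, 0.7, -0.3]
finger_gap: 0.0554
```

```bash
python3 -c "
from h import *
go(473.6,-374.8,120,77.2)"
```

```text
clk 12.55 tcp mm [ 472.5 -370.4  123.6] down [-0.001  0.    -1.   ] jaw 76.94 q6 -0.57 q1 -0.798 gap 0.0554 F [-0.6  0.7 -0.3]
offset cm [ 0.36 -0.4   0.21] yaw -0.2582408426875986
```

Request:
{"name": "servo_tool", "arguments": {"increments": [{"offset":[1.5,-0.4,0.1],"yaw":0},{"offset":[3,-0.4,0.1],"yaw":0},{"offset":[4.5,-0.4,0.1],"yaw":0},{"offset":[5.5,-0.4,0.1],"yaw":0},{"offset":[6,-0.4,0.1],"yaw":0},{"offset":[6,-0.4,0.1],"yaw":0},{"offset":[6,-0.4,0.1],"yaw":0},{"offset":[6,-0.4,0.1],"yaw":0}]}}

```text
clock: 13.35
tcp_pos: [0.474, -0.3715, 0.0661]
orientation: [0.703, 0.078, 0.702, -0.079]
wrist_force: [0.2, -0.3, 0.1]
finger_gap: 0.0555
```

```bash
python3 -c "
from h import *
go(473.6,-374.8,3,77.2)
cm=env.camera_model('wrist')
p,d=env.read_camera('wrist');cv2.imwrite('pics/w7.png',p[:,:,::-1]);
hsv=cv2.cvtColor(p,cv2.COLOR_RGB2HSV)
a=((hsv[...,0]<20)&(hsv[...,1]>90)).astype(np.uint8);
k,l,st,ce=cv2.connectedComponentsWithStats(a)
for i in range(1,k):
  if st[i,4]>1500:
    ys,xs=np.nonzero(l==i);P=onplane(cm,np.c_[xs,ys],.02)[:,:2]*1000
    print(st[i],cv2.minAreaRect(P.astype(np.float32)))
"
```

```text
clk 13.35 tcp mm [ 474.  -371.5   66.1] down [ 0.001 -0.001 -1.   ] jaw 77.21 q6 -0.575 q1 -0.798 gap 0.0555 F [ 0.2 -0.3  0.1]
offset cm [ 6.31 -0.32  0.02] yaw 0.011127752759037435
[ 289  214   50  186 8262] ((499.9888916015625, -380.7516174316406), (25.732046127319336, 112.32413482666016), 77.13944244384766)
```

View pics/w7.png

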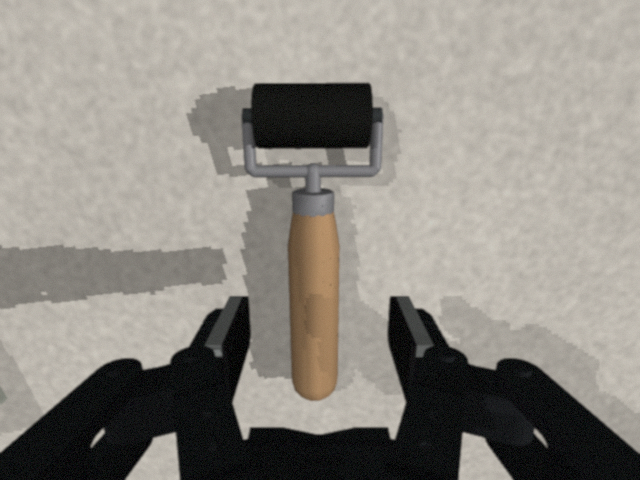

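Request:
{"name": "servo_tool", "arguments": {"increments": [{"offset":[1.5,-0.3,0],"yaw":0},{"offset":[3,-0.3,0],"yaw":0},{"offset":[4.5,-0.3,0],"yaw":0},{"offset":[5.5,-0.3,0],"yaw":0},{"offset":[6,-0.3,0],"yaw":0},{"offset":[6.2,-0.3,0],"yaw":0},{"offset":[6.2,-0.3,0],"yaw":0},{"offset":[6.2,-0.3,0],"yaw":0}]}}

```text
clock: 14.2
tcp_pos: [0.4733, -0.3746, 0.0039]
orientation: [0.703, 0.079, 0.702, -0.079]
wrist_force: [0.1, 0.8, -0.1]
finger_gap: 0.0556
```

Request:
{"name": "servo_tool", "arguments": {"increments": [{"offset":[0,0,0],"yaw":0},{"offset":[0,0,0],"yaw":0},{"offset":[0,0,0],"yaw":0},{"offset":[0,0,0],"yaw":0},{"offset":[0,0,0],"yaw":0},{"offset":[0,0,0],"yaw":0},{"offset":[0,0,0],"yaw":0},{"offset":[0,0,0],"yaw":0}], "claw": 0, "force": 100}}

```text
clock: 15.0
tcp_pos: [0.4733, -0.3745, 0.0042]
orientation: [0.703, 0.079, 0.702, -0.079]
wrist_force: [-0.6, 0.9, 5.1]
finger_gap: 0.0247
```

```bash
python3 -c "
from h import *
go(515.2,201.4,120,93.45)"
```

```text
clk 15.0 tcp mm [ 473.3 -374.5    4.2] down [ 0.001 -0.001 -1.   ] jaw 77.2 q6 -0.579 q1 -0.802 gap 0.0247 F [-0.6  0.9  5.1]
offset cm [-11.63  57.08  -8.66] yaw -16.24972235416938
```

Request:
{"name": "servo_tool", "arguments": {"increments": [{"offset":[-2,0,0],"yaw":0},{"offset":[-5,0,0],"yaw":0},{"offset":[-8,1,-0.2],"yaw":0},{"offset":[-10.5,4,-0.6],"yaw":-1},{"offset":[-11.6,8,-1.2],"yaw":-2},{"offset":[-11.6,12.5,-1.9],"yaw":-3.5},{"offset":[-11.6,17,-2.6],"yaw":-5},{"offset":[-11.6,21.5,-3.3],"yaw":-6.5}]}}

```text
clock: 15.8
tcp_pos: [0.4879, -0.1555, 0.1191]
orientation: [0.706, 0.039, 0.706, -0.039]
wrist_force: [-0.1, 0.3, -2.8]
finger_gap: 0.025
```

```bash
python3 -c "
from h import *
go(515.2,201.4,120,93.45)"
```

```text
clk 15.8 tcp mm [ 487.9 -155.5  119.1] down [-0.  0. -1.] jaw 83.73 q6 -0.356 q1 -0.466 gap 0.025 F [-0.1  0.3 -2.8]
offset cm [-0.08 35.77 -1.19] yaw -9.724633421434817
```

Request:
{"name": "servo_tool", "arguments": {"increments": [{"offset":[0,4.5,-0.2],"yaw":-1.5},{"offset":[0,9.3,-0.3],"yaw":-3},{"offset":[0,14,-0.5],"yaw":-4.5},{"offset":[0,18.7,-0.6],"yaw":-6},{"offset":[0,23.5,-0.8],"yaw":-7.5},{"offset":[0,28,-0.9],"yaw":-8.5},{"offset":[0,32,-1.1],"yaw":-9.3},{"offset":[0,35.2,-1.2],"yaw":-9.7}]}}

```text
clock: 16.6
tcp_pos: [0.5144, 0.1964, 0.1189]
orientation: [0.707, -0.022, 0.707, 0.022]
wrist_force: [1.2, -0.3, -1.9]
finger_gap: 0.0245
```

Request:
{"name": "servo_tool", "arguments": {"increments": [{"offset":[0,0,0],"yaw":0},{"offset":[1,0,0],"yaw":0},{"offset":[2,0,0],"yaw":0},{"offset":[3,0,0],"yaw":0},{"offset":[3.6,0,0],"yaw":0},{"offset":[4,0,0],"yaw":0},{"offset":[4,0,0],"yaw":0},{"offset":[4,0,0],"yaw":0}]}}

```text
clock: 17.4
tcp_pos: [0.5152, 0.1938, 0.0794]
orientation: [0.707, -0.021, 0.707, 0.021]
wrist_force: [0.6, -0.3, -2.5]
finger_gap: 0.0251
```

```bash
python3 -c "
from h import *
go(515.2,201.4,60,93.45)
cm=env.camera_model('wrist');np.save('pics/w8T.npy',cm['world_from_camera'])
p,d=env.read_camera('wrist');cv2.imwrite('pics/w8.png',p[:,:,::-1])
"
```

```text
clk 17.4 tcp mm [515.2 193.8  79.4] down [ 0.  0. -1.] jaw 93.37 q6 0.155 q1 0.214 gap 0.0251 F [ 0.6 -0.3 -2.5]
offset cm [1.94 0.76 0.04] yaw -0.0786861874180147
```

View pics/w8.png

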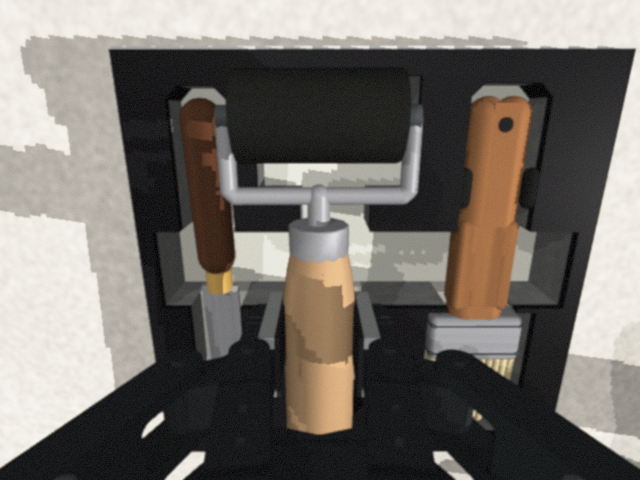

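Request:
{"name": "servo_tool", "arguments": {"increments": [{"offset":[0.2,0.4,0],"yaw":0},{"offset":[0.6,0.8,0],"yaw":-0.1},{"offset":[1,0.8,0],"yaw":-0.1},{"offset":[1.5,0.8,0],"yaw":-0.1},{"offset":[2,0.8,0],"yaw":-0.1},{"offset":[2.3,0.8,0],"yaw":-0.1},{"offset":[2.3,0.8,0],"yaw":-0.1},{"offset":[2.3,0.8,0],"yaw":-0.1}], "force": 120}}

```text
clock: 18.25
tcp_pos: [0.5145, 0.2019, 0.0562]
orientation: [0.707, -0.022, 0.707, 0.022]
wrist_force: [-0.3, 0.6, -2.3]
finger_gap: 0.0246
```

```bash
python3 -c "
from h import *
go(514.8,201.4,16,93.45)
cm=env.camera_model('wrist');np.save('pics/w9T.npy',cm['world_from_camera'])
p,d=env.read_camera('wrist');cv2.imwrite('pics/w9.png',p[:,:,::-1])
"
```

```text
clk 18.25 tcp mm [514.5 201.9  56.2] down [-0.  0. -1.] jaw 93.49 q6 0.168 q1 0.229 gap 0.0246 F [-0.3  0.6 -2.3]
offset cm [ 4.02 -0.05  0.03] yaw 0.044601971404972574
```

View pics/w9.png

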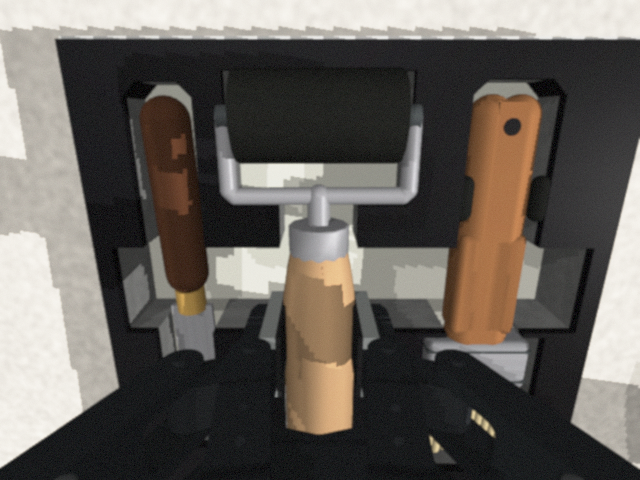

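Request:
{"name": "servo_tool", "arguments": {"increments": [{"offset":[0.4,0,0],"yaw":0},{"offset":[0.8,0,0],"yaw":0},{"offset":[1.2,0,0],"yaw":0},{"offset":[1.6,0,0],"yaw":0},{"offset":[2,0,0],"yaw":0},{"offset":[2.4,0,0],"yaw":0},{"offset":[2.6,0,0],"yaw":0},{"offset":[2.6,0,0],"yaw":0}]}}

```text
clock: 19.1
tcp_pos: [0.5151, 0.2019, 0.0304]
orientation: [0.707, -0.022, 0.706, 0.022]
wrist_force: [2.0, -2.2, -1.5]
finger_gap: 0.0243
```

```bash
python3 -c "
from h import *
go(514.8,201.4,16,93.45)
p,d=env.read_camera('wrist');cv2.imwrite('pics/w10.png',p[:,:,::-1])
"
```

```text
clk 19.1 tcp mm [515.1 201.9  30.4] down [ 0.001 -0.    -1.   ] jaw 93.49 q6 0.168 q1 0.229 gap 0.0243 F [ 2.  -2.2 -1.5]
offset cm [ 1.44 -0.05 -0.03] yaw 0.04009444888589542
```

View pics/w10.png

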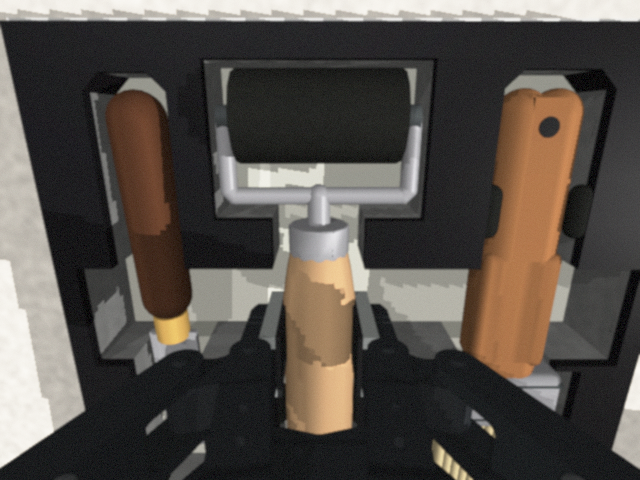

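Roller head is inside its wide cutout (fork x 216–422 inside 205–435). Press on.

Request:
{"name": "servo_tool", "arguments": {"increments": [{"offset":[0.3,0,0],"yaw":0},{"offset":[0.5,0,0],"yaw":0},{"offset":[0.7,0,0],"yaw":0},{"offset":[0.9,0,0],"yaw":0},{"offset":[1.1,0,0],"yaw":0},{"offset":[1.3,0,0],"yaw":0},{"offset":[1.4,0,0],"yaw":0},{"offset":[1.4,0,0],"yaw":0}]}}

```text
clock: 19.95
tcp_pos: [0.5136, 0.2018, 0.0163]
orientation: [0.706, -0.022, 0.707, 0.022]
wrist_force: [-2.2, -0.8, 2.9]
finger_gap: 0.0243
```

```bash
python3 -c "
from h import *
go(514.8,201.4,16,93.45)
p,d=env.read_camera('wrist');cv2.imwrite('pics/w11.png',p[:,:,::-1])
"
```

```text
clk 19.95 tcp mm [513.6 201.8  16.3] down [-0.002 -0.    -1.   ] jaw 93.51 q6 0.168 q1 0.229 gap 0.0243 F [-2.2 -0.8  2.9]
offset cm [ 0.03 -0.05  0.12] yaw 0.062248230202854415
```

View pics/w11.png

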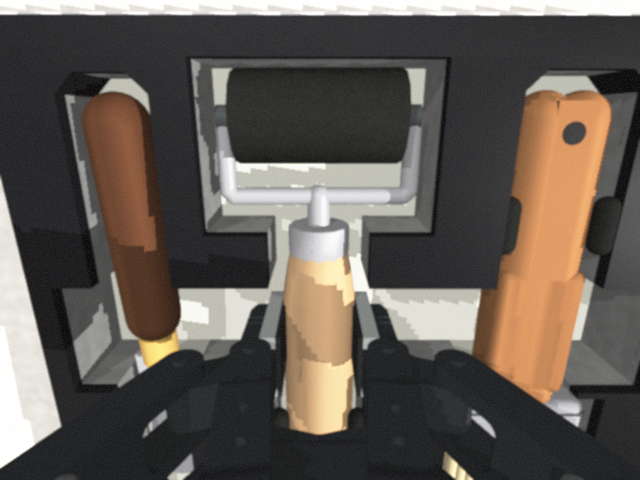

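Request:
{"name": "servo_tool", "arguments": {"increments": [{"offset":[0.1,0,0],"yaw":0},{"offset":[0.2,0,0],"yaw":0},{"offset":[0.3,0,0],"yaw":0},{"offset":[0.3,0,0],"yaw":0},{"offset":[0.3,0,0],"yaw":0},{"offset":[0.3,0,0],"yaw":0},{"offset":[0.3,0,0],"yaw":0},{"offset":[0.3,0,0],"yaw":0}]}}

```text
clock: 20.8
tcp_pos: [0.5137, 0.2019, 0.0161]
orientation: [0.707, -0.022, 0.707, 0.022]
wrist_force: [-10.1, -4.5, 25.8]
finger_gap: 0.0244
```

```bash
python3 -c "
from h import *
go(514.8,201.4,16,93.45)
"
```

```text
clk 20.8 tcp mm [513.7 201.9  16.1] down [-0. -0. -1.] jaw 93.52 q6 0.168 q1 0.229 gap 0.0244 F [-10.1  -4.5  25.8]
offset cm [ 0.01 -0.06  0.11] yaw 0.06685460782260577
```

Request:
{"name": "servo_tool", "arguments": {"increments": [{"offset":[-0.3,0,0],"yaw":0},{"offset":[-0.3,0,0],"yaw":0},{"offset":[-0.3,0,0],"yaw":0},{"offset":[-0.3,0,0],"yaw":0},{"offset":[-0.3,0,0],"yaw":0},{"offset":[-0.3,0,0],"yaw":0},{"offset":[-0.3,0,0],"yaw":0},{"offset":[-0.3,0,0],"yaw":0}], "claw": 0.55, "force": 80}}

```text
clock: 21.6
tcp_pos: [0.5145, 0.202, 0.0162]
orientation: [0.707, -0.022, 0.707, 0.022]
wrist_force: [-0.2, -0.9, -0.1]
finger_gap: 0.0469
```

Request:
{"name": "servo_tool", "arguments": {"increments": [{"offset":[-1,0,0],"yaw":0},{"offset":[-3,0,0],"yaw":0},{"offset":[-5,0,0],"yaw":0},{"offset":[-8,0,0],"yaw":0},{"offset":[-11,0,0],"yaw":0},{"offset":[-13,0,0],"yaw":0},{"offset":[-13,0,0],"yaw":0},{"offset":[-13,0,0],"yaw":0}]}}

```text
clock: 22.4
tcp_pos: [0.5148, 0.202, 0.1469]
orientation: [0.707, -0.021, 0.706, 0.022]
wrist_force: [0.6, 0.4, -0.3]
finger_gap: 0.0468
```

```bash
python3 -c "
from h import *
go(400,0,250,93.45)
cm=env.camera_model('wrist');np.save('pics/w12T.npy',cm['world_from_camera'])
p,d=env.read_camera('wrist');cv2.imwrite('pics/w12.png',p[:,:,::-1]);np.save('pics/w12.npy',d)
p,d=env.read_camera('scene');cv2.imwrite('pics/s12.png',cv2.resize(p[210:340,270:450],None,fx=4,fy=4,interpolation=cv2.INTER_CUBIC)[:,:,::-1])"
```

```text
clk 22.4 tcp mm [514.8 202.  146.9] down [ 0.001  0.    -1.   ] jaw 93.5 q6 0.168 q1 0.229 gap 0.0468 F [ 0.6  0.4 -0.3]
offset cm [-10.34 -19.46 -12.68] yaw 0.05099469988466865
```

View pics/w12.png

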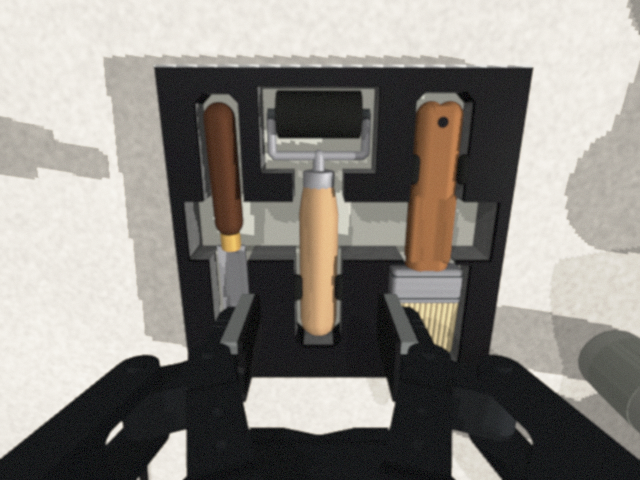

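View pics/s12.png

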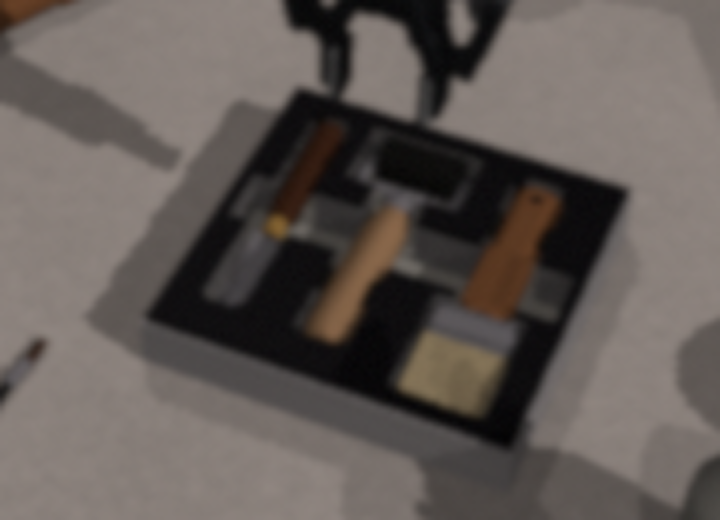

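```bash
python3 -c "
from h import *
m=env.camera_model('wrist');m['world_from_camera']=np.load('pics/w12T.npy');C=cloud(m,np.load('pics/w12.npy'))
def z(u,v,k=3):return (np.median(C[v-k:v+k+1,u-k:u+k+1].reshape(-1,3),0)*1000).round(1)
for n,pts in {'tray':[(185,150),(395,100),(480,100),(390,180),(360,330),(260,330),(350,70+5)],'roller':[(319,115),(319,200),(319,240),(319,280),(319,320)],'brush':[(440,140),(436,180),(430,230),(428,260),(427,280),(427,310)]}.items():
  for q in pts:print(n,q,z(*q))
"
```

```text
tray (185, 150) [464.7 113.9  40.3]
tray (395, 100) [427.1 242.7  40.2]
tray (480, 100) [423.9 294.2  40.4]
tray (390, 180) [475.7 245.3  40.1]
tray (360, 330) [586.3 236.2  40.3]
tray (260, 330) [522.3 178.2 152.7]
tray (350, 75) [414.6 214.3  40.1]
roller (319, 115) [438.6 197.   41.8]
roller (319, 200) [492.  200.3  38.9]
roller (319, 240) [519.1 202.   40.2]
roller (319, 280) [548.7 203.8  39.9]
roller (319, 320) [580.4 205.7  39.8]
brush (440, 140) [449.  274.9  37. ]
brush (436, 180) [474.4 275.8  37.2]
brush (430, 230) [508.5 277.   37.3]
brush (428, 260) [530.2 279.   37.1]
brush (427, 280) [545.3 280.2  37.3]
brush (427, 310) [570.1 284.3  35.2]
```

```bash
python3 -c "
from h import *
p,d=env.read_camera('top');cv2.imwrite('pics/t13.png',p[:,:,::-1])
q=cv2.imread('pics/top0.png')
D=cv2.absdiff(p[:,:,::-1],q).max(2)
for n,(u,v) in dict(weight=(411,157),bottle=(150,186),bowl=(139,243),slim=(318,142),tweez=(481,160)).items():print(n,(D[v-20:v+20,u-20:u+20]>40).mean())
print(env.get_state()['wrist_force'],env.hand_in())"
```

```text
weight 0.0
bottle 0.0
bowl 0.0
slim 0.0
tweez 0.0
the job is handed in; nothing more can be done
[-0.64591956  0.11818462 -0.09331109] None
```

View pics/t13.png

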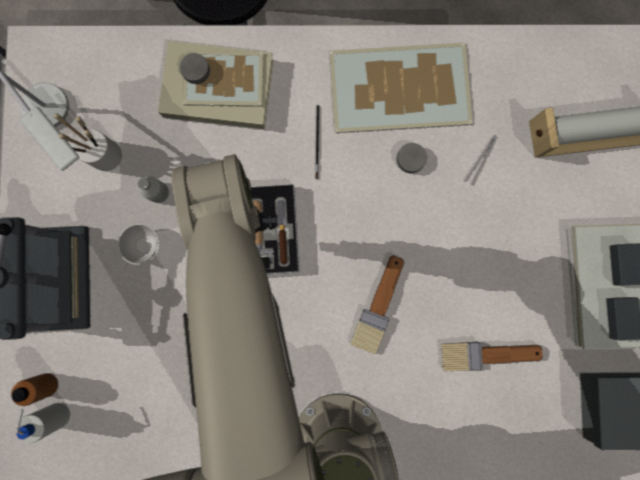

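I put the paste brush and the hand roller into their own cutouts, pressed both past the nubs until they bottomed, let go, and handed in at about 22.6 s. The brush I used was the smallest of the three, 184 × 50 mm at pixel (382, 217) in the first top picture; the two look-alikes are about 251 × 69 mm.

- **Height:** the wrist camera's depth puts the top of the brush handle at 37 mm, level along its length, which is the fully home height. The roller handle's top reads 39–40 mm and the rubber roller 41.8 mm, against about 41 and 42 mm expected. Both tools stopped firm under a last push (about 16 N for the brush, 26 N for the roller).
- **Horizontal position:** the pictures show each head in its matching wide end. The roller head measures about 3 mm from its mark along the tray, inside the 8 mm limit.
- **Other things:** the top view shows no change at the weight, bottle, bowl, slim brush or tweezers. The knife still lies in its cutout in the wrist view. The open gripper was clear above the tray when I handed in.
- **Disagreement:** the wrist and top cameras differed by about 3 mm on the tray's x position. I took a value in between, and both tools went in within the cutouts' spare room.

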